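Release the yellow film canisters at the display stand

ROBOT

A 7-joint arm with a two-finger parallel gripper is mounted at the origin on the work surface. World frame = base frame: x ahead of the robot, y to its left, z up, the work surface at z = 0. Lengths are in m, angles in rad, forces in N, time in s.
With the tool pointing down it reaches from about 0.425 to 0.925 m from the base axis. Payload 6.8 kg.
Tool frame: the origin (TCP) lies midway between the tips of the shut fingers; the grasp point (between the pads) lies 19 mm behind it; z points along the fingers, y is the line along which they close (so a half turn about z gives the same grasp; the last joint's range is limited). The gripper opens to 85 mm and grips with 20 to 120 N. Pads are 22 mm wide; open, the fingers measure 114 mm over their backs; the gripper's body (76 mm by 85 mm) begins 54 mm behind the grasp point. The pads swing forward as they close: fully open they stand 13 mm farther back than shut.
Start: joints at [1.204, 0.477, 0.022, 1.555, -0.011, 1.109, -0.083], TCP at [0.173, -0.653, 0.231] pointing down, gripper open.
Joint ranges: [-2.96, 2.96], [-0.34, 2.1], [-1.41, 1.46], [0.24, 2.44], [-1.37, 4.51], [0.17, 1.92], [-2.96, 2.96]. Speed limits (rad/s): [2.39, 2.39, 3.14, 3.14, 3.14, 3.14, 3.14].

INTERFACE

Orientations are given as a unit quaternion [w, x, y, z].
In Python, from station import bot gives the robot as it stands.
- The arm moves only by the tool jog_arm, never from a script. Its argument "rows" is a list of rows, each an object of numbers: "fingers": the finger opening in mm, from 0 to 85.4; "x", "y", "z": the shift along the tool's x, y, z in mm; "ax", "ay", "az": the turn, a rotation vector about the tool's x, y, z in degrees. A call has exactly 8 rows; each row shifts and turns the commanded pose from where the row before left it, along the tool's axes as they then stand; what a row does not reach is not made up. A row lasts 1/10 s, in which the tool goes at most 50 mm and 8.59 degrees, less where a joint would pass 70% of its speed; a pose out of reach is approached as far as the arm can. A call with a gripper value outside its range is refused whole. The fingers move at their own pace and stop on an object; "force" is the grip in N (left out, the last holds). Time passes only in rows, so rows that do not move let the fingers close, or fill a call up. It gives the time, the measured TCP pose, the force, the opening and the grip force at its end, in the units of the state.
- bot.get_obs(): the state, without advancing time (a new reading comes with each control period).
- bot.read_camera(name): name is "side" or "top"; returns a dict with "pixels" (400x640x3 uint8, red, green, blue), "vertical_fov" (degrees; the focal length in pixels is half the picture's height over the tangent of half this angle, whatever the lens; pixels are square), "cx", "cy" (the principal point, pixels), "world_from_camera" (4x4, takes a point from camera to world coordinates). Camera axes: x right, y down, z forward; pixel columns grow to the right and rows downward; lengths in m; the calibration is good to about 2 mm. A picture is of the moment at which its call begins. There is no depth.
- bot.hand_in(): hands the job in; it is judged then, once.
The state is a dict: "t": time; "q": joint angles; "joint_vel": joint speeds; "joint_torque": joint torques, N m; "eef_pos": TCP position; "tool_rot": TCP orientation; "contact_force": force on the tool from outside, world axes, zero at the start; "torque": the same for the moment, N m; "gripper_width": opening from 0.0 (shut) to 1.0 (fully open); "grasp_force": force on a finger pad.
Only numpy, scipy, OpenCV 4.12 (cv2) and the standard library are available. Lean on these libraries where they do the work, as an engineer would, in place of code of your own. Each camera call takes 0.05 s, during which the arm holds its last target. There are 200 camera calls.

TASK

Release the yellow film canisters: with the fingertips, press down the red pad of the rocking lever on the stand that holds them, and keep it down until all three have rolled under the raised gate to the stand's lower end; then let the lever come back up so that the gate closes behind them. Do not touch or lift any canister or the gate, do not touch the stand with the green canisters, and do not push the other things on the table about.

Things in the scene. Friction and masses are not known exactly. Their poses are not given: they have to be found in the camera images.
- stand_yellow: fixed film stand with the yellow canisters (to be worked). Foot 270 x 74 mm. Origin: on the table under the gate, on the centre line; +x runs downhill along the lane, away from the pad; z up. Canisters wait at x < 0 behind the gate; the lower end is x > 0. Two cheek plates 108 mm high at x = -80 mm carry the lever's pivot, 98 mm above the table.
- lever_yellow (a joint): tilt (rad) of the rocking lever over the yellow stand: 0 at rest, gate down; grows as the pad is pressed, to the stop at 0.35, gate up. A spring brings it back when let go; it takes about 2 N at the pad to start and 3.5 N to reach the stop. A canister can pass the gate only above about 0.23.
- pad_yellow (a point): red square press pad, 44 x 44 x 6 mm, on the raised free end of the yellow stand's lever. This point: centre of its top face, 90 mm from the pivot; at rest its top is level, 105 mm above the table, at x = -170 mm of the stand's frame. Fully pressed it goes down about 31 mm. Nothing stands under it. Its z axis is the normal of its top.
- gate_yellow (a point): blue gate plate, 44 mm wide, 32 mm high, 4 mm thick, on the other end of the yellow lever. This point: centre of its lower edge, at rest 10 mm over the lane, x = +2 mm of the stand's frame. The lane under it is 55 mm wide between 15 mm rails, its floor 32 mm above the table here, and slopes down 8 degrees along +x, from an end wall at x = -109 mm to the lower end wall at x = +141 mm.
- stand_green: fixed film stand with the green canisters (to be left alone). Foot 270 x 74 mm. Origin: on the table under the gate, on the centre line; +x runs downhill along the lane, away from the pad; z up. Canisters wait at x < 0 behind the gate; the lower end is x > 0. Two cheek plates 108 mm high at x = -80 mm carry the lever's pivot, 98 mm above the table.
- lever_green (a joint): tilt (rad) of the rocking lever over the green stand: 0 at rest, gate down; grows as the pad is pressed, to the stop at 0.35, gate up. A spring brings it back when let go; it takes about 2 N at the pad to start and 3.5 N to reach the stop. A canister can pass the gate only above about 0.23.
- pad_green (a point): red square press pad, 44 x 44 x 6 mm, on the raised free end of the green stand's lever. This point: centre of its top face, 90 mm from the pivot; at rest its top is level, 105 mm above the table, at x = -170 mm of the stand's frame. Fully pressed it goes down about 31 mm. Nothing stands under it. Its z axis is the normal of its top.
- gate_green (a point): blue gate plate, 44 mm wide, 32 mm high, 4 mm thick, on the other end of the green lever. This point: centre of its lower edge, at rest 10 mm over the lane, x = +2 mm of the stand's frame. The lane under it is 55 mm wide between 15 mm rails, its floor 32 mm above the table here, and slopes down 8 degrees along +x, from an end wall at x = -109 mm to the lower end wall at x = +141 mm.
- yellow1: film canister, cylinder 32 mm across and 50 mm long with a yellow body and grey ends, 20 to 45 g, lying across the lane, next to the gate at the start. Origin: its centre; y is its axis. Rolls freely.
- yellow2: film canister, cylinder 32 mm across and 50 mm long with a yellow body and grey ends, 20 to 45 g, lying across the lane, second in the row at the start. Origin: its centre; y is its axis. Rolls freely.
- yellow3: film canister, cylinder 32 mm across and 50 mm long with a yellow body and grey ends, 20 to 45 g, lying across the lane, third in the row at the start. Origin: its centre; y is its axis. Rolls freely.
- green1: film canister, cylinder 32 mm across and 50 mm long with a green body and grey ends, 20 to 45 g, lying across the lane, next to the gate at the start. Origin: its centre; y is its axis. Rolls freely.
- green2: film canister, cylinder 32 mm across and 50 mm long with a green body and grey ends, 20 to 45 g, lying across the lane, second in the row at the start. Origin: its centre; y is its axis. Rolls freely.
- green3: film canister, cylinder 32 mm across and 50 mm long with a green body and grey ends, 20 to 45 g, lying across the lane, third in the row at the start. Origin: its centre; y is its axis. Rolls freely.
- toy_bus: red toy bus 70 x 30 x 44 mm standing between the two stands; origin under its centre, x along its length. Bystander.
- camera: black and silver camera 36 x 112 x 72 mm; origin under its body's centre, lens to +x. Bystander.
- vase: white vase, 74 mm across, 140 mm high; origin under its centre. Bystander.
- mug: blue mug, 76 mm across, 85 mm high; origin under its centre. Bystander.
- spare_can: white film canister with a black cap, standing on end between the lever pads, 32 mm across, 50 mm high; origin under its centre. Bystander.
- book: closed book lying flat, 200 x 135 x 22 mm; origin under its centre. Bystander.

How it is judged:
By the outcome, as a careful person would: the job done as asked, in the order asked, and still so for the second after the job is handed in, with the robot touching nothing.
It also fails if it takes over 29 s, if anything falls off the work surface, if the arm or the gripper's body presses on something with over 40 N, if the wrist force passes 120 N, or if a joint passes its speed limit or range.

## Working session

There is one attempt and no reset: what is moved stays moved. The work goes in short steps, Python scripts to look and compute and a tool call to move; the robot and the scene stay as the last step left them, time stands still between calls to the robot, and variables do not carry over. Pictures are saved under pics/ and viewed, at most 10 in all, crops included, and the job is handed in when it is done.

Besides the shell and the picture viewer there is one more tool, called after ">>>" as a command line: name --argument value ..., lists and objects as JSON in quotes. jog_arm: Moves the arm, as the interface text tells. Its arguments: {"type":"object","properties":{"rows":{"type":"array","items":{"type":"object","properties":{"fingers":{"type":"number"},"x":{"type":"number"},"y":{"type":"number"},"z":{"type":"number"},"ax":{"type":"number"},"ay":{"type":"number"},"az":{"type":"number"}}}},"force":{"type":"number"}},"required":["rows"]}

```bash
mkdir -p pics; cat > h.py <<'E'
import numpy as np,cv2
from station import bot
def cam(n):
    d=bot.read_camera(n); f=200/np.tan(np.radians(d["vertical_fov"]/2)); return d,f
def ray(d,f,u,v):
    T=np.array(d["world_from_camera"]); r=T[:3,:3]@np.array([(u-d["cx"])/f,(v-d["cy"])/f,1]); return T[:3,3],r/np.linalg.norm(r)
def onz(d,f,u,v,z):
    o,r=ray(d,f,u,v); return o+r*(z-o[2])/r[2]
def proj(d,f,p):
    T=np.array(d["world_from_camera"]); c=T[:3,:3].T@(np.array(p)-T[:3,3]); return c[:2]/c[2]*f+[d["cx"],d["cy"]]
def save(d,n,s=1.25): cv2.imwrite(n,cv2.resize(np.array(d["pixels"])[:,:,::-1],None,fx=s,fy=s))
E
python3 - <<'E'
from h import *
o=bot.get_obs(); print({k:np.round(v,3) for k,v in o.items()})
for n in("side","top"):
    d,f=cam(n); save(d,f"pics/{n}0.png"); print(n,f,d["cx"],d["cy"],np.round(d["world_from_camera"],3))
E
```

```text
{'t': np.float64(0.0), 'q': array([ 1.204,  0.478,  0.022,  1.556, -0.011,  1.109, -0.083]), 'joint_vel': array([-0.002, -0.001, -0.001, -0.   , -0.   ,  0.   , -0.001]), 'joint_torque': array([ 0.0000e+00, -5.9645e+01,  1.6080e+00, -2.8120e+01,  1.2000e-02,
        9.0000e-03,  0.0000e+00]), 'eef_pos': array([ 0.173, -0.652,  0.23 ]), 'tool_rot': array([-0.001,  0.992,  0.129, -0.   ]), 'contact_force': array([ 0.279,  0.8  , -0.679]), 'torque': array([0.034, 0.005, 0.005]), 'grasp_force': np.float64(0.0), 'gripper_width': np.float64(1.0)}
side 417.4967386020615 322.23733487006837 198.5846123493442 [[-0.981 -0.113  0.155  0.356]
 [-0.191  0.505 -0.842  0.887]
 [ 0.017 -0.856 -0.517  0.642]
 [ 0.     0.     0.     1.   ]]
top 458.3502879623334 314.3198036033451 193.8259021782196 [[-0.011 -0.998  0.069  0.447]
 [-1.     0.011  0.002 -0.012]
 [-0.002 -0.069 -0.998  1.544]
 [ 0.     0.     0.     1.   ]]
```

View pics/top0.png

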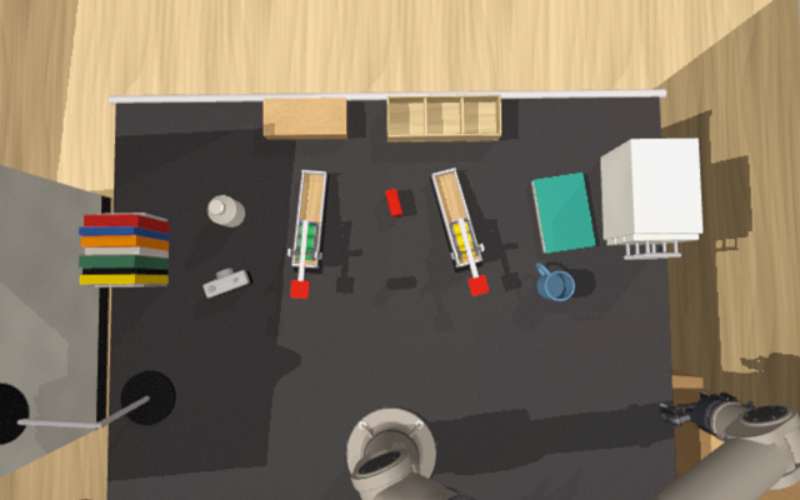

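View pics/side0.png

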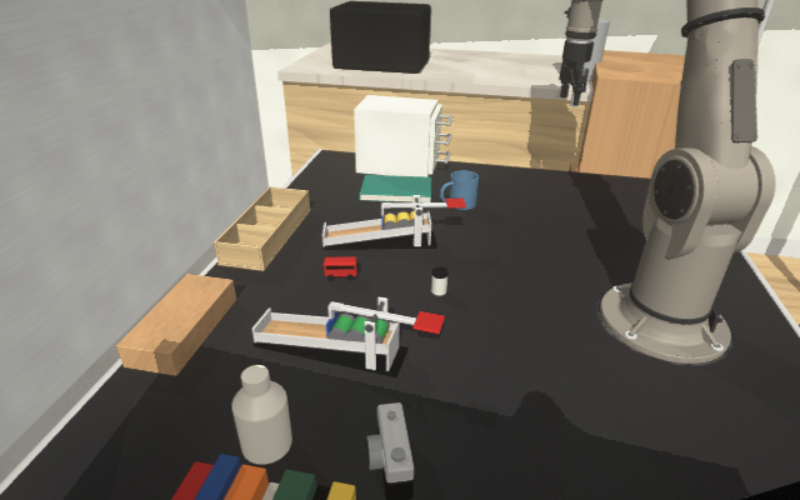

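The top view shows the yellow stand right of centre, with its pad at about (478,285) and the mug at (555,283). In the side view its pad is at about (456,203). I'll triangulate the pad next.

```bash
cat >> h.py <<'E'
def blob(d,lo,hi,near,mn=15):
    hsv=cv2.cvtColor(np.array(d["pixels"]),cv2.COLOR_RGB2HSV); m=cv2.inRange(hsv,lo,hi)
    if lo[0]==0: m|=cv2.inRange(hsv,(172,lo[1],lo[2]),(180,255,255))
    n,l,s,c=cv2.connectedComponentsWithStats(m)
    k=[i for i in range(1,n) if s[i,4]>=mn]
    i=min(k,key=lambda i:np.hypot(*(c[i]-near))); return c[i],s[i],l==i
def tri(a,b):
    (o,r),(p,s)=a,b; A=np.array([r,-s]).T; t=np.linalg.lstsq(A,p-o,rcond=None)[0]
    x,y=o+r*t[0],p+s*t[1]; return (x+y)/2,np.linalg.norm(x-y)
RED=((0,140,70),(8,255,255)); YEL=((22,120,80),(34,255,255))
E
python3 - <<'E'
from h import *
t,ft=cam("top"); s,fs=cam("side")
for nm,a,b in(("yel",(382,228),(365,162)),("grn",(240,231),(343,258))):
    ct,st,mt=blob(t,*RED,a); cs,ss,ms=blob(s,*RED,b)
    print(nm,ct,st,cs,ss); P,e=tri(ray(t,ft,*ct),ray(s,fs,*cs)); print("tri",P.round(4),e.round(4),"plane .105",onz(t,ft,*ct,.105).round(4), onz(s,fs,*cs,.103).round(4))
    r=cv2.minAreaRect(np.argwhere(mt)[:,::-1].astype(np.float32)); print([onz(t,ft,*c,.105).round(3) for c in cv2.boxPoints(r)])
c,st,m=blob(t,*YEL,(369,190)); print("yellow",c,st,onz(t,ft,*c,.06))
for n,u,v in(("lowerend L",432,173),("lowerend R",458,168),("mug",560,284)): print(n,onz(t,ft,u/1.25,v/1.25,.04 if n!="mug" else .085).round(3))
u=np.array(t["pixels"])[110:250,330:480]; cv2.imwrite("pics/crop.png",np.hstack([cv2.resize(u[:,:,::-1],None,fx=3,fy=3),cv2.resize(np.array(s["pixels"])[130:270,240:350,::-1],None,fx=3,fy=3)]))
E
```

```text
yel [382.39622642 228.0754717 ] [374 220  18  17 212] [364.07619048 162.23809524] [357 159  16   8 105]
tri [ 0.4378 -0.2222  0.1022] 0.001 plane .105 [ 0.4373 -0.2219  0.105 ] [ 0.4382 -0.2206  0.103 ]
[array([ 0.454, -0.194,  0.105]), array([ 0.466, -0.238,  0.105]), array([ 0.422, -0.25 ,  0.105]), array([ 0.41 , -0.206,  0.105])]
grn [239.35348837 231.14418605] [232 224  16  15 215] [342.88095238 257.67261905] [330 249  26  18 336]
tri [0.4329 0.2264 0.1028] 0.0008 plane .105 [0.4326 0.226  0.105 ] [0.4333 0.2267 0.103 ]
[array([0.455, 0.249, 0.105]), array([0.455, 0.202, 0.105]), array([0.411, 0.202, 0.105]), array([0.411, 0.249, 0.105])]
yellow [366.97916667 189.42708333] [363 179   9  22  96] [ 0.56271051 -0.18102965  0.06      ]
lowerend L [ 0.735 -0.116  0.04 ]
lowerend R [ 0.747 -0.185  0.04 ]
mug [ 0.438 -0.433  0.085]
```

View pics/crop.png

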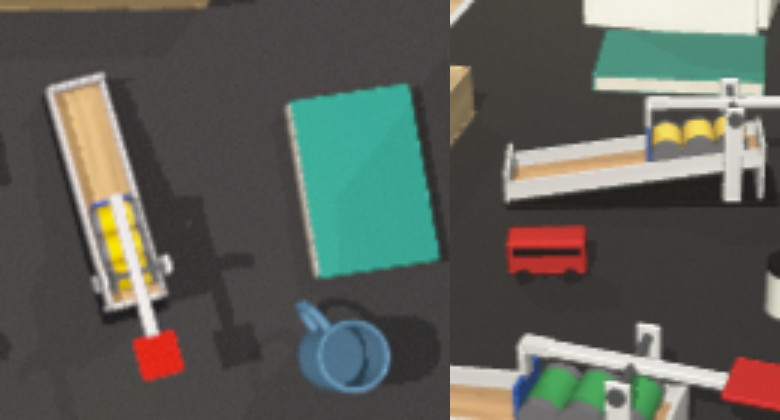

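The crop shows the yellow lever's pad clear on all sides, with the three canisters behind the gate. The pad centre is at about (0.438, -0.222, 0.105). The tool yaw already matches the stand, so I'll approach above the pad with the fingers shut.

>>> jog_arm --rows '[{"fingers": 0,"x": 20,"y": -20},{"fingers": 0,"x": 33,"y": -32},{"fingers": 0,"x": 33,"y": -32},{"fingers": 0,"x": 33,"y": -32},{"fingers": 0,"x": 33,"y": -32},{"fingers": 0,"x": 33,"y": -32},{"fingers": 0,"x": 33,"y": -32},{"fingers": 0,"x": 33,"y": -32}]'

```text
invalid input
```

>>> jog_arm --rows '[{"fingers": 0,"x": 20,"y": -20,"z": 0,"ax": 0,"ay": 0,"az": 0},{"fingers": 0,"x": 33,"y": -32,"z": 0,"ax": 0,"ay": 0,"az": 0},{"fingers": 0,"x": 33,"y": -32,"z": 0,"ax": 0,"ay": 0,"az": 0},{"fingers": 0,"x": 33,"y": -32,"z": 0,"ax": 0,"ay": 0,"az": 0},{"fingers": 0,"x": 33,"y": -32,"z": 0,"ax": 0,"ay": 0,"az": 0},{"fingers": 0,"x": 33,"y": -32,"z": 0,"ax": 0,"ay": 0,"az": 0},{"fingers": 0,"x": 33,"y": -32,"z": 0,"ax": 0,"ay": 0,"az": 0},{"fingers": 0,"x": 33,"y": -32,"z": 0,"ax": 0,"ay": 0,"az": 0}]' --force 20

```text
t: 1.0
eef_pos: [0.3535, -0.3507, 0.2314]
tool_rot: [0.0, 0.992, 0.129, 0.0]
contact_force: [0.6, 0.5, -0.0]
gripper_width: -0.003
grasp_force: 0.0
```

>>> jog_arm --rows '[{"fingers": 0,"x": 28,"y": -26,"z": 0,"ax": 0,"ay": 0,"az": 0},{"fingers": 0,"x": 28,"y": -26,"z": 0,"ax": 0,"ay": 0,"az": 0},{"fingers": 0,"x": 28,"y": -26,"z": 0,"ax": 0,"ay": 0,"az": 0},{"fingers": 0,"x": 28,"y": -26,"z": 0,"ax": 0,"ay": 0,"az": 0},{"fingers": 0,"x": 0,"y": 0,"z": 35,"ax": 0,"ay": 0,"az": 0},{"fingers": 0,"x": 0,"y": 0,"z": 35,"ax": 0,"ay": 0,"az": 0},{"fingers": 0,"x": 0,"y": 0,"z": 25,"ax": 0,"ay": 0,"az": 0},{"fingers": 0,"x": 0,"y": 0,"z": 0,"ax": 0,"ay": 0,"az": 0}]' --force 20

```text
t: 1.8
eef_pos: [0.4321, -0.2221, 0.1334]
tool_rot: [-0.002, 0.992, 0.129, -0.003]
contact_force: [0.2, -0.1, 0.3]
gripper_width: -0.003
grasp_force: 0.0
```

```bash
python3 - <<'E'
from h import *
o=bot.get_obs(); print(o["eef_pos"],o["contact_force"])
t,f=cam("top"); s,g=cam("side"); print(proj(t,f,o["eef_pos"]),proj(s,g,o["eef_pos"]))
cv2.imwrite("pics/crop2.png",np.hstack([cv2.resize(np.array(t["pixels"])[110:270,320:450,::-1],None,fx=3,fy=3),cv2.resize(np.array(s["pixels"])[100:260,240:370,::-1],None,fx=3,fy=3)]))
E
```

```text
[ 0.43214281 -0.22214278  0.13336897] [ 0.22011934 -0.09978355  0.31967287]
[383.86640824 229.81936587] [366.93753204 152.75999373]
```

View pics/crop2.png

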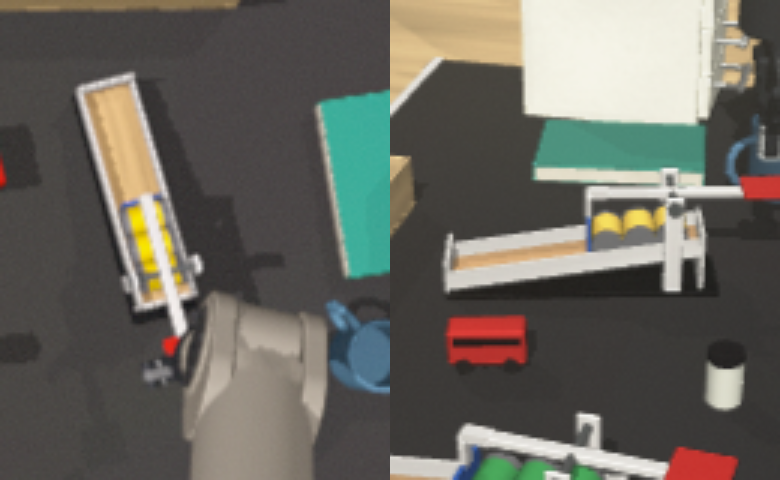

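The crop shows the shut fingertips just above the pad: the tips should project to (367,153) in the side view, and the mug is well clear. Now I'll press.

>>> jog_arm --rows '[{"fingers": 0,"x": 2,"y": 0,"z": 10,"ax": 0,"ay": 0,"az": 0},{"fingers": 0,"x": 0,"y": 0,"z": 10,"ax": 0,"ay": 0,"az": 0},{"fingers": 0,"x": 0,"y": 0,"z": 8,"ax": 0,"ay": 0,"az": 0},{"fingers": 0,"x": 0,"y": 0,"z": 7,"ax": 0,"ay": 0,"az": 0},{"fingers": 0,"x": 0,"y": 0,"z": 7,"ax": 0,"ay": 0,"az": 0},{"fingers": 0,"x": 0,"y": 0,"z": 6,"ax": 0,"ay": 0,"az": 0},{"fingers": 0,"x": 0,"y": 0,"z": 5,"ax": 0,"ay": 0,"az": 0},{"fingers": 0,"x": 0,"y": 0,"z": 0,"ax": 0,"ay": 0,"az": 0}]' --force 20

```text
t: 2.7
eef_pos: [0.4372, -0.2226, 0.083]
tool_rot: [0.0, 0.992, 0.129, 0.0]
contact_force: [1.7, 0.0, 3.9]
gripper_width: 0.001
grasp_force: 1.5
```

```bash
python3 - <<'E'
from h import *
o=bot.get_obs(); print(o["eef_pos"],o["contact_force"])
t,f=cam("top"); s,g=cam("side")
cv2.imwrite("pics/crop3.png",np.hstack([cv2.resize(np.array(t["pixels"])[110:270,320:450,::-1],None,fx=3,fy=3),cv2.resize(np.array(s["pixels"])[100:260,240:370,::-1],None,fx=3,fy=3)]))
E
```

```text
[ 0.43718392 -0.22262361  0.0830353 ] [1.67756343 0.03186715 3.92054727]
```

View pics/crop3.png

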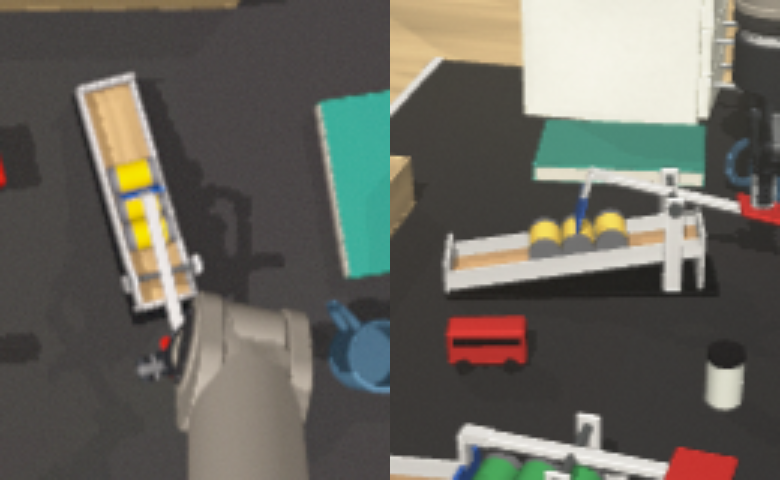

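The crop shows the gate raised: one canister is past it and the second is under it. I'll press slightly deeper for margin and hold.

>>> jog_arm --rows '[{"fingers": 0,"x": 0,"y": 0,"z": 3,"ax": 0,"ay": 0,"az": 0},{"fingers": 0,"x": 0,"y": 0,"z": 0,"ax": 0,"ay": 0,"az": 0},{"fingers": 0,"x": 0,"y": 0,"z": 0,"ax": 0,"ay": 0,"az": 0},{"fingers": 0,"x": 0,"y": 0,"z": 0,"ax": 0,"ay": 0,"az": 0},{"fingers": 0,"x": 0,"y": 0,"z": 0,"ax": 0,"ay": 0,"az": 0},{"fingers": 0,"x": 0,"y": 0,"z": 0,"ax": 0,"ay": 0,"az": 0},{"fingers": 0,"x": 0,"y": 0,"z": 0,"ax": 0,"ay": 0,"az": 0},{"fingers": 0,"x": 0,"y": 0,"z": 0,"ax": 0,"ay": 0,"az": 0}]' --force 20

```text
t: 3.6
eef_pos: [0.4366, -0.2228, 0.0803]
tool_rot: [0.0, 0.992, 0.129, 0.0]
contact_force: [1.6, 0.2, 4.4]
gripper_width: 0.003
grasp_force: 1.5
```

>>> jog_arm --rows '[{"fingers": 0,"x": 0,"y": 0,"z": 0,"ax": 0,"ay": 0,"az": 0},{"fingers": 0,"x": 0,"y": 0,"z": 0,"ax": 0,"ay": 0,"az": 0},{"fingers": 0,"x": 0,"y": 0,"z": 0,"ax": 0,"ay": 0,"az": 0},{"fingers": 0,"x": 0,"y": 0,"z": 0,"ax": 0,"ay": 0,"az": 0},{"fingers": 0,"x": 0,"y": 0,"z": 0,"ax": 0,"ay": 0,"az": 0},{"fingers": 0,"x": 0,"y": 0,"z": 0,"ax": 0,"ay": 0,"az": 0},{"fingers": 0,"x": 0,"y": 0,"z": 0,"ax": 0,"ay": 0,"az": 0},{"fingers": 0,"x": 0,"y": 0,"z": 0,"ax": 0,"ay": 0,"az": 0}]' --force 20

```text
t: 4.4
eef_pos: [0.4366, -0.2228, 0.0803]
tool_rot: [0.0, 0.992, 0.129, 0.0]
contact_force: [1.0, -0.1, 3.7]
gripper_width: -0.001
grasp_force: 1.5
```

```bash
python3 - <<'E'
from h import *
o=bot.get_obs(); print(o["eef_pos"],o["contact_force"])
t,f=cam("top"); s,g=cam("side")
cv2.imwrite("pics/crop4.png",np.hstack([cv2.resize(np.array(t["pixels"])[110:270,320:450,::-1],None,fx=3,fy=3),cv2.resize(np.array(s["pixels"])[100:260,240:370,::-1],None,fx=3,fy=3)]))
E
```

```text
[ 0.43658092 -0.22278623  0.08033522] [ 0.99640431 -0.09095547  3.69093876]
```

View pics/crop4.png

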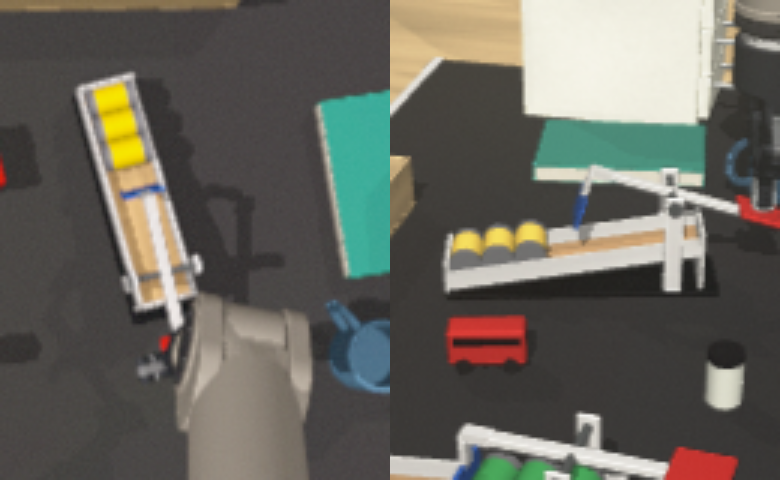

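All three canisters are at the lower end and clear of the gate (top crop: yellow row at y 85–165, gate at y 190). Next I'll let the lever up slowly and retreat.

>>> jog_arm --rows '[{"fingers": 0,"x": 0,"y": 0,"z": -5,"ax": 0,"ay": 0,"az": 0},{"fingers": 0,"x": 0,"y": 0,"z": -6,"ax": 0,"ay": 0,"az": 0},{"fingers": 0,"x": 0,"y": 0,"z": -6,"ax": 0,"ay": 0,"az": 0},{"fingers": 0,"x": 0,"y": 0,"z": -6,"ax": 0,"ay": 0,"az": 0},{"fingers": 0,"x": 0,"y": 0,"z": -10,"ax": 0,"ay": 0,"az": 0},{"fingers": 0,"x": 0,"y": 0,"z": -25,"ax": 0,"ay": 0,"az": 0},{"fingers": 0,"x": 0,"y": 0,"z": -35,"ax": 0,"ay": 0,"az": 0},{"fingers": 0,"x": 0,"y": 0,"z": -35,"ax": 0,"ay": 0,"az": 0}]' --force 20

```text
t: 5.3
eef_pos: [0.4364, -0.222, 0.2098]
tool_rot: [-0.0, 0.992, 0.129, -0.0]
contact_force: [0.7, 0.1, 0.5]
gripper_width: -0.004
grasp_force: 0.0
```

>>> jog_arm --rows '[{"fingers": 0,"x": -28,"y": 26,"z": 0,"ax": 0,"ay": 0,"az": 0},{"fingers": 0,"x": -28,"y": 26,"z": 0,"ax": 0,"ay": 0,"az": 0},{"fingers": 0,"x": -28,"y": 26,"z": 0,"ax": 0,"ay": 0,"az": 0},{"fingers": 0,"x": -28,"y": 26,"z": 0,"ax": 0,"ay": 0,"az": 0},{"fingers": 0,"x": 0,"y": 0,"z": 0,"ax": 0,"ay": 0,"az": 0},{"fingers": 0,"x": 0,"y": 0,"z": 0,"ax": 0,"ay": 0,"az": 0},{"fingers": 0,"x": 0,"y": 0,"z": 0,"ax": 0,"ay": 0,"az": 0},{"fingers": 0,"x": 0,"y": 0,"z": 0,"ax": 0,"ay": 0,"az": 0}]' --force 20

```text
t: 6.1
eef_pos: [0.3559, -0.3507, 0.2085]
tool_rot: [-0.0, 0.991, 0.13, 0.0]
contact_force: [-0.7, 0.0, 0.3]
gripper_width: -0.004
grasp_force: 0.0
```

```bash
python3 - <<'E'
from h import *
o=bot.get_obs(); print(o["eef_pos"],o["contact_force"])
t,f=cam("top"); s,g=cam("side")
cv2.imwrite("pics/crop5.png",np.hstack([cv2.resize(np.array(t["pixels"])[110:270,320:450,::-1],None,fx=3,fy=3),cv2.resize(np.array(s["pixels"])[100:260,240:370,::-1],None,fx=3,fy=3)]))
E
```

```text
[ 0.3558982  -0.35066364  0.20845178] [-0.70323693  0.0128455   0.31779179]
```

View pics/crop5.png

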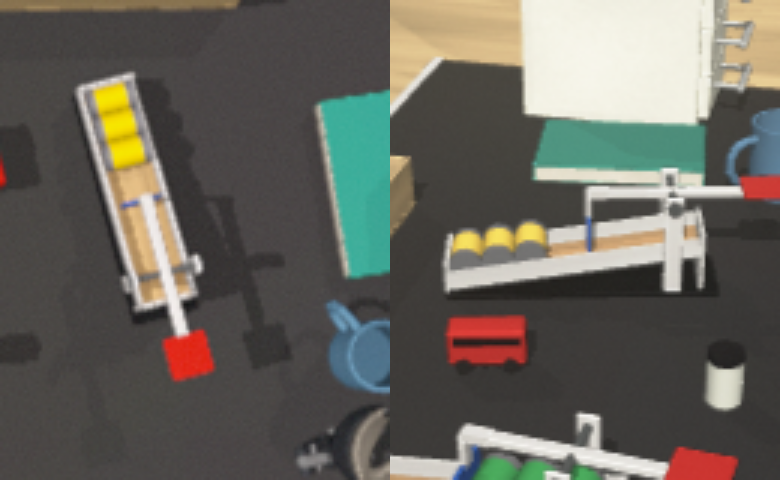

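The lever is level again with the gate closed behind the three canisters. The arm is clear and the other objects are where they were.

```bash
python3 -c "
from station import bot
print(bot.hand_in())"
```

```text
the job is handed in; nothing more can be done
None
```

All three yellow canisters rolled to the stand's lower end, the gate closed behind them, and I handed the job in at about 6 s with the arm clear and nothing else touched.

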